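Turn the strip-down row round for reassembly

ROBOT

A 6-joint arm with a two-finger parallel gripper is mounted at the origin on the work surface. World frame = base frame: x ahead of the robot, y to its left, z up, the work surface at z = 0. Lengths are in mm, angles in degrees, forces in N, time in s.
With the tool pointing down it reaches from about 300 to 850 mm from the base axis. Payload 4.2 kg.
Tool frame: the origin (TCP) lies at the very end of the fingers, on their centre line; the grasp point (between the pads) lies 19 mm behind it (env.grip_depth is the distance from the TCP to the grasp point, in mm); z points along the fingers, y is the line along which they close (so a half turn about z gives the same grasp; the last joint's range is limited). The gripper opens to 91 mm and grips with 3 to 60 N. Pads are 32 mm wide; open, the fingers measure 118 mm over their backs; the gripper's body (76 mm by 178 mm) begins 60 mm behind the grasp point.
Start: joints at [-64.802, 18.312, 89.639, -0, 72.044, -1.146], TCP at [255.173, -515.296, 213.976] pointing down, gripper open.
Joint ranges: [-177.97, 177.97], [-48.28, 115.42], [12.27, 149.76], [-77.06, 257.06], [2.81, 150.46], [-146.56, 146.56]. Speed limits (degrees/s): [147.25, 147.25, 180, 180, 180, 180].

INTERFACE

Orientations are given as [roll, pitch, yaw] about the fixed x, y, z axes, in that order (R = Rz(yaw) Ry(pitch) Rx(roll)).
In Python, from workcell import env, cams gives the robot as it stands.
- The arm moves only by the tool apply_moves, never from a script. Its argument "deltas" is a list of rows, each a list of 5 numbers: the shift along the tool's x, y, z in m, then the turn about the tool's z in rad, then the opening, from -1 (shut) to 1 (fully open), so that 0 is half open. In form: [[tx, ty, tz, roll, gripper], ...]. A call has 1 to 5 rows; each row is the pose to reach, as a shift and turn from the pose commanded when the call began, along the tool's axes at that moment; what a row does not reach only later rows make up. A row lasts 1/10 s, in which the tool goes at most 50 mm and 8.59 degrees, less where a joint would pass 70% of its speed; a pose out of reach is approached as far as the arm can. A call with a gripper value outside its range is refused whole. The fingers move at their own pace and stop on an object; "grip_force" is the grip in N (left out, the last holds). Time passes only in rows, so rows that repeat a pose let the fingers close. It gives the time, the measured TCP pose, the force, the opening and the grip force at its end, in the units of the state.
- env.state(): the state, without advancing time (a new reading comes with each control period).
- cams.grab_frame(name): name is "scene" or "top" or "wrist"; returns the picture (384x512x3 uint8, blue, green, red); there is no depth.
- cams.get_calibration(name): a dict with "mtx" (3x3 intrinsics, pixels), "eye" and "attitude" of the camera in the world; the wrist camera has in their place "tool_from_camera" (4x4, takes a point from camera to tool coordinates, whose origin is the TCP and whose axes are the flange's). Camera axes: x right, y down, z forward; pixel columns grow to the right and rows downward; lengths in mm; the calibration is good to about 2 mm. A picture is of the moment at which its call begins: read the wrist's pose just before it. get_calibration takes no time and is no camera call.
- env.job_done(): hands the job in; it is judged then, once.
The state is a dict: "time_s": time; "qpos": joint angles; "qvel": joint speeds; "effort": joint torques, N m; "ee_pos": TCP position; "ee_rot": TCP orientation; "force": force on the tool from outside, world axes, zero at the start; "torque": the same for the moment, N m; "gripper_width": finger opening in mm; "gripper_force": force on a finger pad.
Only numpy, scipy, OpenCV 4.12 (cv2) and the standard library are available. Lean on these libraries where they do the work, as an engineer would, in place of code of your own. Each camera call takes 0.05 s, during which the arm holds its last target. There are 200 camera calls.

TASK

The four sewing-machine parts stand in the wooden strip-down rack in the order they came off, counted from its white knob. Move them all to the empty grey assembly rack in the reverse order, one in each place: the part nearest the knob on the wooden rack goes to the place farthest from the knob on the grey rack, and so on, so that the last one ends up nearest the grey rack's knob. Set each part down gently, standing upright on the floor of its place, never tip one over, and let go of them all.

Things in the scene. Friction and masses are not known exactly. Their poses are not given: they have to be found in the camera images.
- gear: Sewing-machine drive part standing upright: a toothed steel wheel, 41 mm across the teeth and 16 mm high, with a round hub 18 mm in diameter from 16 to 58 mm height. About 140 g. Origin: centre of its underside on the hub axis, z up along the hub. Loose, starts in one of the strip-down rack's places, at any yaw. Take it by the hub, from above.
- pulley: Sewing-machine drive part standing upright: a round black pulley, 40 mm across, 16 mm high with a groove around it, with a round aluminium hub 22 mm in diameter from 16 to 54 mm height. About 70 g. Origin: centre of its underside on the hub axis, z up along the hub. Loose, starts in one of the strip-down rack's places, at any yaw. Take it by the hub, from above.
- cam: Sewing-machine drive part standing upright: an egg-shaped steel cam plate, 16 mm high, reaching 21 mm from the axis at its nose (+x) and 16 mm elsewhere, with a round shaft 14 mm in diameter from 16 to 62 mm height. About 130 g. Origin: centre of its underside on the hub axis, z up along the hub. Loose, starts in one of the strip-down rack's places, at any yaw. Take it by the hub, from above.
- flange: Sewing-machine drive part standing upright: a square aluminium flange, 30 x 30 mm and 16 mm high with four screw heads, with a round hub 25 mm in diameter from 16 to 56 mm height. About 100 g. Origin: centre of its underside on the hub axis, z up along the hub. Loose, starts in one of the strip-down rack's places, at any yaw. Take it by the hub, from above.
- seat_gear: The open pale wood tray of the strip-down rack in which the gear stands at the start (the four trays are alike; each is one place of the row). Fixed on the rack. 58 x 64 mm outside, inside 52 x 56 mm, floor 4 mm and rim 14 mm above its origin, which is the centre of its underside; axes parallel to the rack's.
- seat_pulley: The open pale wood tray of the strip-down rack in which the pulley stands at the start (the four trays are alike; each is one place of the row). Fixed on the rack. 58 x 64 mm outside, inside 52 x 56 mm, floor 4 mm and rim 14 mm above its origin, which is the centre of its underside; axes parallel to the rack's.
- seat_cam: The open pale wood tray of the strip-down rack in which the cam stands at the start (the four trays are alike; each is one place of the row). Fixed on the rack. 58 x 64 mm outside, inside 52 x 56 mm, floor 4 mm and rim 14 mm above its origin, which is the centre of its underside; axes parallel to the rack's.
- seat_flange: The open pale wood tray of the strip-down rack in which the flange stands at the start (the four trays are alike; each is one place of the row). Fixed on the rack. 58 x 64 mm outside, inside 52 x 56 mm, floor 4 mm and rim 14 mm above its origin, which is the centre of its underside; axes parallel to the rack's.
- strip_rack: Strip-down rack: brown wooden board with four pale trays (its places, 52 x 56 mm inside), full at the start. Fixed on the bench, any yaw. Row along x, knob end +x. Origin: underside, mid-row. Places centred at x = +90 (1st, by the knob), +30, -30, -90 mm, y = 0; floors 8 mm, wall tops 18 mm above origin. 244 x 64 mm, plus tab with white knob (22 mm wide, 32 mm high, at x = +136 mm). 
- assembly_rack: Assembly rack: grey plastic with lighter grey walls, empty at the start; four places 56 x 56 mm inside, 4 mm walls. Fixed on the bench, any yaw. Row along x, knob end +x. Origin: underside, mid-row. Places centred at x = +90 (1st, by the knob), +30, -30, -90 mm, y = 0; floors 8 mm, wall tops 18 mm above origin. 244 x 64 mm, plus tab with white knob (22 mm wide, 32 mm high, at x = +136 mm). 
Not all that is in view belongs to the job. What is shaped like the seat_gear but pink is not meant.

How it is judged (in metres and radians):
At the end, for the whole second after the job is handed in: Every part stands upright (within 0.1 rad) on the floor of the assembly rack (within 4 mm), within 15 mm of the centre of its own place along and across the row, the order counted from the knob being the reverse of the starting order in the strip-down rack; all parts released and at rest (((x of seat_gear in the frame of strip_rack between 0.08 and 0.1 m and x of gear in the frame of assembly_rack between -0.105 and -0.075 m) or (x of seat_gear in the frame of strip_rack between 0.02 and 0.04 m and x of gear in the frame of assembly_rack between -0.045 and -0.015 m) or (x of seat_gear in the frame of strip_rack between -0.04 and -0.02 m and x of gear in the frame of assembly_rack between 0.015 and 0.045 m) or (x of seat_gear in the frame of strip_rack between -0.1 and -0.08 m and x of gear in the frame of assembly_rack between 0.075 and 0.105 m)) and y of gear in the frame of assembly_rack between -0.015 and 0.015 m and z of gear in the frame of assembly_rack between 0.004 and 0.012 m and angle between each of gear, pulley, cam, flange's own z axis and vertical below 0.1 rad and linear speed of each of gear, pulley, cam, flange below 0.02 m/s and contact force between each of gear, pulley, cam, flange and the fingers below 0.2 N and ((x of seat_pulley in the frame of strip_rack between 0.08 and 0.1 m and x of pulley in the frame of assembly_rack between -0.105 and -0.075 m) or (x of seat_pulley in the frame of strip_rack between 0.02 and 0.04 m and x of pulley in the frame of assembly_rack between -0.045 and -0.015 m) or (x of seat_pulley in the frame of strip_rack between -0.04 and -0.02 m and x of pulley in the frame of assembly_rack between 0.015 and 0.045 m) or (x of seat_pulley in the frame of strip_rack between -0.1 and -0.08 m and x of pulley in the frame of assembly_rack between 0.075 and 0.105 m)) and y of pulley in the frame of assembly_rack between -0.015 and 0.015 m and z of pulley in the frame of assembly_rack between 0.004 and 0.012 m and ((x of seat_cam in the frame of strip_rack between 0.08 and 0.1 m and x of cam in the frame of assembly_rack between -0.105 and -0.075 m) or (x of seat_cam in the frame of strip_rack between 0.02 and 0.04 m and x of cam in the frame of assembly_rack between -0.045 and -0.015 m) or (x of seat_cam in the frame of strip_rack between -0.04 and -0.02 m and x of cam in the frame of assembly_rack between 0.015 and 0.045 m) or (x of seat_cam in the frame of strip_rack between -0.1 and -0.08 m and x of cam in the frame of assembly_rack between 0.075 and 0.105 m)) and y of cam in the frame of assembly_rack between -0.015 and 0.015 m and z of cam in the frame of assembly_rack between 0.004 and 0.012 m and ((x of seat_flange in the frame of strip_rack between 0.08 and 0.1 m and x of flange in the frame of assembly_rack between -0.105 and -0.075 m) or (x of seat_flange in the frame of strip_rack between 0.02 and 0.04 m and x of flange in the frame of assembly_rack between -0.045 and -0.015 m) or (x of seat_flange in the frame of strip_rack between -0.04 and -0.02 m and x of flange in the frame of assembly_rack between 0.015 and 0.045 m) or (x of seat_flange in the frame of strip_rack between -0.1 and -0.08 m and x of flange in the frame of assembly_rack between 0.075 and 0.105 m)) and y of flange in the frame of assembly_rack between -0.015 and 0.015 m and z of flange in the frame of assembly_rack between 0.004 and 0.012 m); the robot touches nothing.
It fails at once if a part is tipped over (more than about 45 degrees) (angle between any of gear, pulley, cam, flange's own z axis and vertical above 0.8 rad).
It fails at once if a part is dropped into the assembly rack (faster than 0.6 m/s within 15 mm of a place's floor) ((horizontal distance between gear and assembly_rack below 0.125 m and z of gear in the frame of assembly_rack below 0.023 m and linear speed of gear above 0.6 m/s) or (horizontal distance between pulley and assembly_rack below 0.125 m and z of pulley in the frame of assembly_rack below 0.023 m and linear speed of pulley above 0.6 m/s) or (horizontal distance between cam and assembly_rack below 0.125 m and z of cam in the frame of assembly_rack below 0.023 m and linear speed of cam above 0.6 m/s) or (horizontal distance between flange and assembly_rack below 0.125 m and z of flange in the frame of assembly_rack below 0.023 m and linear speed of flange above 0.6 m/s)).
It also fails if it takes over 99 s, if anything falls off the work surface, if the arm or the gripper's body presses on something with over 40 N, if the wrist force passes 120 N, or if a joint passes its speed limit or range.

## Working session

There is one attempt and no reset: what is moved stays moved. The work goes in short steps, Python scripts to look and compute and a tool call to move; the robot and the scene stay as the last step left them, time stands still between calls to the robot, and variables do not carry over. Pictures are saved under pics/ and viewed, at most 14 in all, crops included, and the job is handed in when it is done.

Besides the shell and the picture viewer there is one more tool, called after "Call:" as a command line: name --pt "numbers of a row" for each row, then --argument value for the rest. apply_moves: Moves the arm, as the interface text tells. Its arguments: {"type":"object","properties":{"deltas":{"type":"array"},"grip_force":{"type":"number"}},"required":["deltas"]}

```bash
mkdir -p pics
cat > h.py <<'E'
import numpy as np, cv2
from workcell import env, cams
def grab(n,f):
    im=cams.grab_frame(n); cv2.imwrite('pics/'+f,im); return im
E
python3 - <<'E'
from h import *
a=grab('top','top1.png'); b=grab('scene','scene1.png')
for n in ('top','scene','wrist'): print(n,cams.get_calibration(n))
s=env.state(); print(s['time_s'],s['ee_pos'],s['ee_rot'],s['gripper_width'])
E
```

```text
top {'mtx': array([[454.02358545,   0.        , 252.42155699],
       [  0.        , 454.02358545, 186.2272098 ],
       [  0.        ,   0.        ,   1.        ]]), 'eye': array([306.09531903, -20.8541224 , 987.95802495]), 'attitude': array([-169.03001474,   -0.25612714,  -88.61685873])}
scene {'mtx': array([[453.3538628 ,   0.        , 252.5743031 ],
       [  0.        , 453.3538628 , 189.90266817],
       [  0.        ,   0.        ,   1.        ]]), 'eye': array([1023.38856199, -447.33875795,  611.80631646]), 'attitude': array([-128.94312274,    0.84259216,   48.44700631])}
wrist {'mtx': array([[315.77088196,   0.        , 250.1188275 ],
       [  0.        , 315.77088196, 193.95885911],
       [  0.        ,   0.        ,   1.        ]]), 'tool_from_camera': array([[ 4.31361588e-04, -9.54601525e-01, -2.97885451e-01,
         8.39765697e+01],
       [ 9.99999382e-01,  1.06421737e-04,  1.10703953e-03,
        -5.73057168e-01],
       [-1.02508013e-03, -2.97885745e-01,  9.54600981e-01,
        -1.70365008e+02],
       [ 0.00000000e+00,  0.00000000e+00,  0.00000000e+00,
         1.00000000e+00]])}
0.1 [ 254.9704931  -514.88640368  213.20597103] [-1.79910829e+02 -6.62768622e-04  2.63444837e+01] 91.04715891369634
```

View pics/top1.png

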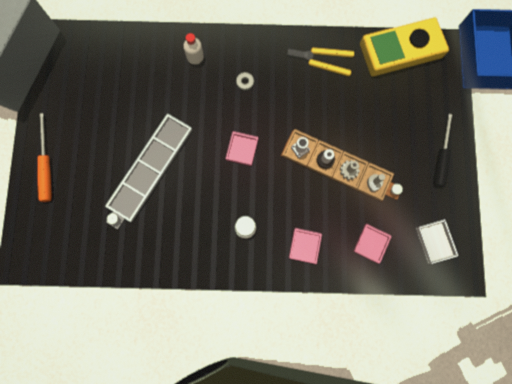

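View pics/scene1.png

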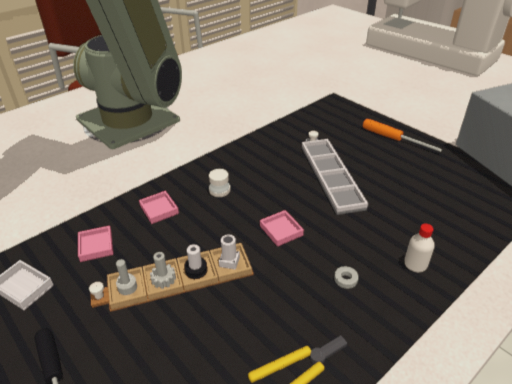

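The top view shows the wooden rack from its knob at (397,189) to its far end at (295,143). The parts in order from the knob are cam (377,182), gear (350,170), pulley (326,157) and flange (301,146). The grey rack runs from its knob at (113,219) to (178,125). The pink and white trays are decoys.

```bash
cat >> h.py <<'E'
from scipy.spatial.transform import Rotation as R
def cast(n,uv,z,T=None):
    c=cams.get_calibration(n); uv=np.atleast_2d(uv).astype(float)
    d=np.c_[uv,np.ones(len(uv))]@np.linalg.inv(c['mtx']).T
    if T is None: o=c['eye']; M=R.from_euler('xyz',c['attitude'],degrees=True).as_matrix()
    else: W=T@c['tool_from_camera']; o=W[:3,3]; M=W[:3,:3]
    d=d@M.T
    return o+d*((z-o[2])/d[:,2])[:,None]
E
python3 - <<'E'
from h import *
im=cv2.imread('pics/top1.png'); hsv=cv2.cvtColor(im,cv2.COLOR_BGR2HSV); H,S,V=cv2.split(hsv)
def comps(m,box,name):
    x0,y0,x1,y1=box; q=np.zeros_like(m); q[y0:y1,x0:x1]=m[y0:y1,x0:x1]
    q=cv2.morphologyEx(q,cv2.MORPH_CLOSE,np.ones((3,3)))
    cs,_=cv2.findContours(q,cv2.RETR_EXTERNAL,cv2.CHAIN_APPROX_NONE)
    return max(cs,key=cv2.contourArea)
def rack(name,c,knob):
    P=cast('top',c.reshape(-1,2),16)[:,:2].astype(np.float32)
    (cx,cy),wh,a=cv2.minAreaRect(P); b=cv2.boxPoints(((cx,cy),wh,a))
    print(name,cx,cy,wh,a)
    k=cast('top',knob,30)[0,:2]; print(' knob',k, 'dist',np.hypot(*(k-[cx,cy])), 'dir',np.degrees(np.arctan2(*(k-[cx,cy])[::-1])))
wood=((H>5)&(H<25)&(S>70)&(V>70)).astype(np.uint8)*255
c=comps(wood,(275,120,412,210),'wood'); rack('wood',c,(397,189))
grey=((S<60)&(V>80)).astype(np.uint8)*255
c=comps(grey,(100,105,200,235),'grey'); rack('grey',c,(113,219))
for n,m in(('w',wood),('g',grey)): cv2.imwrite('pics/m%s.png'%n,m)
crop=np.hstack([cv2.resize(im[105:235,95:205],None,fx=3.5,fy=3.5,interpolation=cv2.INTER_CUBIC),cv2.resize(im[115:205,275:410],None,fx=3,fy=3,interpolation=cv2.INTER_CUBIC)[:455] if 0 else cv2.copyMakeBorder(cv2.resize(im[115:205,275:410],None,fx=3,fy=3,interpolation=cv2.INTER_CUBIC),0,455-270,0,0,0)])
cv2.imwrite('pics/crop.png',crop)
E
```

```text
wood 536.5053100585938 -214.65081787109375 (273.487060546875, 92.11671447753906) 65.03372955322266
 knob [ 493.53551874 -331.51985439] dist 124.51817000963571 dir -110.18719960187592
grey 522.568359375 214.217041015625 (70.01543426513672, 275.9151611328125) 60.31651306152344
 knob [413.81582087 272.65861026] dist 123.4606481687083 dir 151.74725183084036
```

View pics/crop.png

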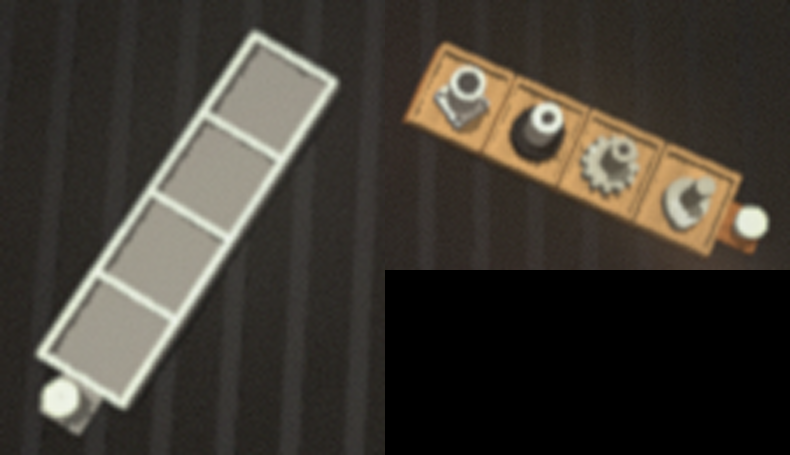

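The crop shows both rims clearly. Corners (crop pixels):

| Rack | Corners |
|---|---|
| Grey | (254,30), (338,81), (124,408), (37,353) |
| Wood | (445,43), (740,176), (711,254), (405,122) |

The hub tops are at flange (468,82), pulley (547,117), gear (623,149) and cam (706,187).

Run:
```python
from h import *
g=np.array([(254,30),(338,81),(124,408),(37,353)])/3.5+[95,105]
w=(np.array([(445,43),(740,176),(711,254),(405,122)])-[385,0])/3+[275,115]
k=np.array([(60,398)])/3.5+[95,105]; kw=(np.array([(751,222)])-[385,0])/3+[275,115]
for n,c,kk in(('grey',g,k),('wood',w,kw)):
    P=cast('top',c,18)[:,:2]; K=cast('top',kk,32)[0,:2]
    (m,wh,a)=cv2.minAreaRect(P.astype(np.float32)); m=P.mean(0)
    L=max([P[1]-P[2],P[0]-P[1]],key=np.linalg.norm); L=L/np.linalg.norm(L); L*=np.sign(L@(K-m))
    print(n,m.round(1),wh,'dir',np.degrees(np.arctan2(L[1],L[0])).round(2),'knob',K.round(1),((K-m)@L).round(1),((K-m)@[-L[1],L[0]]).round(1))
    for x in(90,30,-30,-90): print('  ',x,(m+x*L).round(1))
for n,p,z in(('flange',(468,82),64),('pulley',(547,117),62),('gear',(623,149),66),('cam',(706,187),70)):
    print(n,cast('top',(np.array(p)-[385,0])/3+[275,115],z)[0].round(1))
s=env.state(); print(s['ee_pos'],s['ee_rot'],R.from_euler('xyz',s['ee_rot'],degrees=True).as_matrix().round(3))
```

```text
grey [533.  206.3] (64.8342514038086, 244.8767547607422) dir 150.41 knob [414.2 273.9] 136.7 -0.1
   90 [454.7 250.7]
   30 [506.9 221.1]
   -30 [559.  191.5]
   -90 [611.2 161.9]
wood [ 547.9 -207.6] (240.75616455078125, 67.84226989746094) dir -113.93 knob [ 493.1 -330.9] 134.9 -0.1
   90 [ 511.4 -289.8]
   30 [ 535.8 -235. ]
   -30 [ 560.1 -180.1]
   -90 [ 584.4 -125.3]
flange [ 582.4 -124.5   64. ]
pulley [ 558.8 -180.4   62. ]
gear [ 536.1 -232.5   66. ]
cam [ 509.5 -288.4   70. ]
[ 254.9704931  -514.88640368  213.20597103] [-1.79910829e+02 -6.62768622e-04  2.63444837e+01] [[ 0.896  0.444 -0.001]
 [ 0.444 -0.896  0.001]
 [ 0.    -0.002 -1.   ]]
```

```bash
cat >> h.py <<'E'
def d(x,y,z,psi,frm=None):
    if frm is None:
        s=env.state(); frm=[*s['ee_pos'],s['ee_rot'][2]]
    a=np.radians(frm[3]); v=np.array([x-frm[0],y-frm[1]])
    t=[v@[np.cos(a),np.sin(a)]/1e3, v@[np.sin(a),-np.cos(a)]/1e3, (frm[2]-z)/1e3, -np.radians((psi-frm[3]+180)%360-180)]
    print(np.round(t,3).tolist()); return [x,y,z,psi]
E
python3 -c "
from h import *
d(510,-289,130,66.1)"
```

```text
[0.329, -0.089, 0.083, -0.694]
```

Call:
apply_moves --pt "0.329 -0.089 0.083 -0.694 0.3" --pt "0.329 -0.089 0.083 -0.694 0.3" --pt "0.329 -0.089 0.083 -0.694 0.3" --pt "0.329 -0.089 0.083 -0.694 0.3" --pt "0.329 -0.089 0.083 -0.694 0.3" --grip_force 20

```text
time_s: 0.6
ee_pos: [438.1, -352.8, 154.1]
ee_rot: [-180.0, -0.0, 66.4]
force: [0.9, -0.6, 1.0]
gripper_width: 59.7
gripper_force: 0.0
```

```bash
python3 -c "
from h import *
d(510,-289,130,66.1)"
```

```text
[0.087, 0.04, 0.024, 0.005]
```

Call:
apply_moves --pt "0.087 0.04 0.024 0.005 0.3" --pt "0.087 0.04 0.024 0.005 0.3" --pt "0.087 0.04 0.024 0.005 0.3" --pt "0.087 0.04 0.024 0.005 0.3" --pt "0.087 0.04 0.024 0.005 0.3"

```text
time_s: 1.1
ee_pos: [508.3, -291.7, 130.9]
ee_rot: [-180.0, 0.0, 65.8]
force: [-1.1, 0.4, 0.3]
gripper_width: 59.3
gripper_force: 0.0
```

```bash
python3 -c "
from h import *
print(env.state()['ee_pos']); d(510,-289,28,66.1); grab('wrist','w1.png')"
```

```text
[ 508.30970344 -291.69213742  130.86710256]
[0.003, 0.0, 0.103, -0.005]
```

View pics/w1.png

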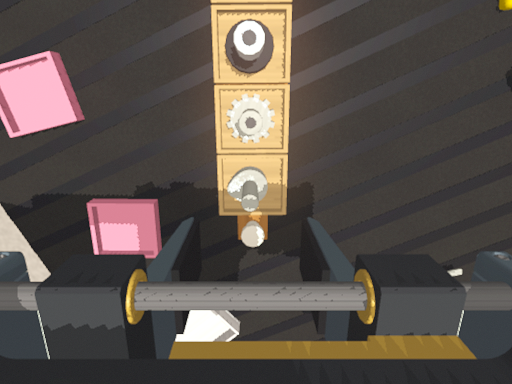

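The wrist view shows the row aligned with the image column at about x≈250. The cam shaft top is at about (251,204) and the gear hub top at (250,124).

```bash
python3 -c "
from h import *
s=env.state(); T=np.eye(4); T[:3,3]=s['ee_pos']; T[:3,:3]=R.from_euler('xyz',s['ee_rot'],degrees=True).as_matrix()
for p,z in(((251,204),70),((250,124),66),((249,40),62),((252,235),32)): print(cast('wrist',p,z,T))"
```

```text
[[ 509.71297525 -288.39358735   70.        ]]
[[ 533.83207501 -232.93842284   66.        ]]
[[ 556.35875202 -181.23036848   62.        ]]
[[ 492.72144856 -328.7957943    32.        ]]
```

Both views agree within 2 mm, so I descend and grip the cam.

Call:
apply_moves --pt "0.003 0 0.04 -0.005 0.3" --pt "0.003 0 0.075 -0.005 0.3" --pt "0.003 0 0.095 -0.005 0.3" --pt "0.003 0 0.102 -0.005 0.3" --pt "0.003 0 0.102 -0.005 0.3"

```text
time_s: 1.65
ee_pos: [509.3, -289.1, 28.5]
ee_rot: [-179.9, 0.0, 66.0]
force: [-0.5, -0.2, -0.0]
gripper_width: 59.3
gripper_force: 0.0
```

Call:
apply_moves --pt "0 0 0 0 -0.5" --pt "0 0 0 0 -1" --pt "0 0 0 0 -1" --pt "0 0 0 0 -1" --pt "0 0 0 0 -1" --grip_force 20

```text
time_s: 2.15
ee_pos: [510.4, -288.4, 29.2]
ee_rot: [180.0, 0.0, 66.1]
force: [0.6, 1.1, -1.0]
gripper_width: 22.6
gripper_force: 0.0
```

Call:
apply_moves --pt "0 0 0 0 -1" --pt "0 0 0 0 -1" --pt "0 0 0 0 -1" --pt "0 0 0 0 -1"

```text
time_s: 2.55
ee_pos: [510.1, -288.3, 28.9]
ee_rot: [-180.0, 0.0, 66.1]
force: [-0.5, 1.7, 2.2]
gripper_width: 13.7
gripper_force: 20.0
```

Call:
apply_moves --pt "0 0 -0.015 0 -1" --pt "0 0 -0.045 0 -1" --pt "0 0 -0.085 0 -1" --pt "0 0 -0.095 0 -1"

```text
time_s: 2.95
ee_pos: [512.4, -289.7, 127.7]
ee_rot: [179.6, 0.1, 66.1]
force: [0.5, -0.2, -0.3]
gripper_width: 13.6
gripper_force: 20.0
```

```bash
python3 -c "
from h import *
d(611,162,125,150.4)"
```

```text
[0.453, -0.093, 0.003, -1.471]
```

Call:
apply_moves --pt "0.03 -0.006 0.001 -0.1 -1" --pt "0.075 -0.015 0.001 -0.24 -1" --pt "0.12 -0.025 0.002 -0.38 -1" --pt "0.165 -0.034 0.002 -0.52 -1" --pt "0.21 -0.043 0.003 -0.66 -1"

```text
time_s: 3.45
ee_pos: [555.6, -77.2, 119.8]
ee_rot: [-179.9, -0.0, 104.2]
force: [0.5, 0.5, -1.8]
gripper_width: 13.4
gripper_force: 20.0
```

```bash
python3 -c "
from h import *
d(611,162,125,150.4)"
```

```text
[0.218, 0.112, -0.005, -0.806]
```

Call:
apply_moves --pt "0.044 0.022 -0.005 -0.14 -1" --pt "0.088 0.044 -0.005 -0.29 -1" --pt "0.132 0.066 -0.005 -0.44 -1" --pt "0.176 0.09 -0.005 -0.59 -1" --pt "0.205 0.105 -0.005 -0.74 -1"

```text
time_s: 3.95
ee_pos: [608.5, 148.7, 124.5]
ee_rot: [-180.0, -0.1, 146.8]
force: [0.0, 0.2, -1.1]
gripper_width: 13.3
gripper_force: 20.0
```

```bash
python3 -c "
from h import *
d(611,162,125,150.4)"
```

```text
[0.005, 0.012, -0.001, -0.063]
```

Call:
apply_moves --pt "0.003 0.008 0 -0.045 -1" --pt "0.003 0.008 0 -0.045 -1" --pt "0.003 0.008 0 -0.045 -1"

```text
time_s: 4.25
ee_pos: [609.8, 153.2, 124.7]
ee_rot: [-179.9, -0.1, 148.9]
force: [0.3, -0.3, -1.2]
gripper_width: 13.7
gripper_force: 20.0
```

```bash
python3 -c "
from h import *
s=env.state(); print(s['ee_pos'],s['ee_rot']); d(611.2,162,29,150.4); grab('wrist','w2.png')"
```

```text
[609.79338442 153.19589072 124.69738809] [-1.79897790e+02 -6.30887764e-02  1.48852816e+02]
[0.003, 0.008, 0.096, -0.027]
```

View pics/w2.png

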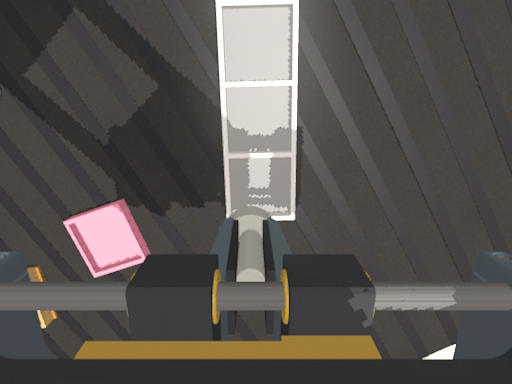

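The wrist view shows the grey rack's far end at row ≈217 (corners (228,217) and (296,217)), with dividers at rows ≈155 and ≈84. The cam hangs upright between the fingers.

```bash
python3 -c "
from h import *
s=env.state(); T=np.eye(4); T[:3,3]=s['ee_pos']; T[:3,:3]=R.from_euler('xyz',s['ee_rot'],degrees=True).as_matrix()
P=cast('wrist',[(262,217),(259.5,155),(258.5,84)],18,T)[:,:2]
L=np.array([np.cos(np.radians(150.4)),np.sin(np.radians(150.4))]);m=np.array([533,206.3])
print(P,(P-m)@L,(P-m)@[-L[1],L[0]])"
```

```text
[[635.48926566 149.47345744]
 [583.63841814 177.46970523]
 [532.07267113 207.06731415]] [-117.18290533  -58.27033743    1.18531633] [-1.21334856  0.05536034 -0.2091292 ]
```

Call:
apply_moves --pt "0.004 0.009 0 -0.027 -1" --pt "0.004 0.009 0.03 -0.027 -1" --pt "0.004 0.009 0.06 -0.027 -1" --pt "0.004 0.009 0.075 -0.027 -1" --pt "0.004 0.009 0.08 -0.027 -1"

```text
time_s: 4.8
ee_pos: [610.4, 162.8, 43.8]
ee_rot: [-179.9, -0.2, 150.4]
force: [-0.5, -0.9, -0.3]
gripper_width: 13.4
gripper_force: 20.0
```

```bash
python3 -c "
from h import *
s=env.state(); print(s['ee_pos'],s['ee_rot']); d(611.2,162,29,150.4)"
```

```text
[610.41557987 162.78749776  43.77809588] [-1.79856736e+02 -1.58599316e-01  1.50414448e+02]
[-0.001, -0.0, 0.015, 0.0]
```

Call:
apply_moves --pt "0 0 0.005 0 -1" --pt "0 0 0.01 0 -1" --pt "0 0 0.0135 0 -1" --pt "0 0 0.015 0 -1" --pt "0 0 0.015 0 -1"

```text
time_s: 5.3
ee_pos: [611.8, 163.4, 31.0]
ee_rot: [180.0, 0.0, 150.4]
force: [-0.0, -0.6, -1.2]
gripper_width: 14.0
gripper_force: 20.0
```

Call:
apply_moves --pt "0 0 0.001 0 -1" --pt "0 0 0.002 0 -1" --pt "0 0 0.002 0 -1"

```text
time_s: 5.6
ee_pos: [611.8, 163.5, 28.9]
ee_rot: [180.0, 0.0, 150.4]
force: [-0.3, 0.3, -1.5]
gripper_width: 13.6
gripper_force: 20.0
```

Call:
apply_moves --pt "0 0 0 0 -0.6" --pt "0 0 0 0 -0.4" --pt "0 0 0 0 0" --pt "0 0 0 0 0.3" --pt "0 0 0 0 0.3"

```text
time_s: 6.1
ee_pos: [611.7, 163.4, 28.8]
ee_rot: [-180.0, 0.0, 150.4]
force: [-0.6, -1.0, 0.4]
gripper_width: 47.7
gripper_force: 0.0
```

Call:
apply_moves --pt "0 0 -0.02 0 0.3" --pt "0 0 -0.05 0 0.3" --pt "0 0 -0.095 0 0.3" --pt "0 0 -0.1 0 0.3"

```text
time_s: 6.5
ee_pos: [615.1, 164.3, 134.8]
ee_rot: [179.6, 0.5, 150.4]
force: [0.6, -0.8, 0.6]
gripper_width: 59.3
gripper_force: 0.0
```

```bash
python3 -c "
from h import *
s=env.state(); print(s['ee_pos']); d(535.3,-233,128,66.1)"
```

```text
[615.07271709 164.2567939  134.75519504]
[-0.127, -0.385, 0.007, 1.472]
```

Call:
apply_moves --pt "-0.014 -0.043 0.001 0.14 0.3" --pt "-0.028 -0.086 0.002 0.28 0.3" --pt "-0.042 -0.129 0.003 0.42 0.3" --pt "-0.056 -0.172 0.004 0.56 0.3" --pt "-0.07 -0.215 0.005 0.7 0.3"

```text
time_s: 7.0
ee_pos: [565.7, -59.7, 123.4]
ee_rot: [-180.0, -0.0, 110.0]
force: [0.2, -0.1, 0.2]
gripper_width: 59.7
gripper_force: 0.0
```

```bash
python3 -c "
from h import *
s=env.state(); print(s['ee_pos']); d(535.3,-233,128,66.1)"
```

```text
[565.67363455 -59.67720071 123.36497909]
[-0.152, -0.088, -0.005, 0.767]
```

Call:
apply_moves --pt "-0.038 -0.022 -0.005 0.15 0.3" --pt "-0.076 -0.044 -0.005 0.3 0.3" --pt "-0.114 -0.066 -0.005 0.45 0.3" --pt "-0.145 -0.083 -0.005 0.6 0.3" --pt "-0.145 -0.083 -0.005 0.71 0.3"

```text
time_s: 7.5
ee_pos: [538.2, -227.1, 128.3]
ee_rot: [180.0, 0.1, 69.1]
force: [0.1, 0.1, -0.4]
gripper_width: 59.6
gripper_force: 0.0
```

Call:
apply_moves --pt "0 0 0 0 0.3"

```text
time_s: 7.6
ee_pos: [538.5, -223.9, 128.2]
ee_rot: [-179.9, -0.0, 69.5]
force: [-0.7, 1.2, 0.8]
gripper_width: 59.3
gripper_force: 0.0
```

```bash
python3 -c "
from h import *
s=env.state(); print(s['ee_pos'],s['ee_rot']); d(535.3,-233,28.5,66.1)"
```

```text
[ 538.47935781 -223.91957226  128.20008038] [-1.79949778e+02 -1.01361398e-02  6.95479225e+01]
[-0.01, 0.0, 0.1, 0.06]
```

Call:
apply_moves --pt "-0.01 0 0.01 0.06 0.3" --pt "-0.01 0 0.045 0.06 0.3" --pt "-0.01 0 0.085 0.06 0.3" --pt "-0.01 0 0.1 0.06 0.3" --pt "-0.01 0 0.1 0.06 0.3"

```text
time_s: 8.1
ee_pos: [533.7, -230.5, 26.0]
ee_rot: [-179.6, -0.0, 66.4]
force: [-1.2, -0.6, -0.2]
gripper_width: 59.4
gripper_force: 0.0
```

Call:
apply_moves --pt "0 0 0 0 -0.5" --pt "0 0 0 0 -1" --pt "0 0 0 0 -1" --pt "0 0 0 0 -1" --pt "0 0 0 0 -1"

```text
time_s: 8.6
ee_pos: [535.9, -232.5, 29.4]
ee_rot: [179.9, 0.0, 66.2]
force: [-1.3, 0.7, 0.4]
gripper_width: 22.2
gripper_force: 0.0
```

Call:
apply_moves --pt "0 0 0 0 -1" --pt "0 0 0 0 -1" --pt "0 0 0 0 -1"

```text
time_s: 8.9
ee_pos: [535.7, -232.4, 29.2]
ee_rot: [180.0, 0.0, 66.2]
force: [-1.1, 1.2, 4.3]
gripper_width: 17.4
gripper_force: 20.0
```

Call:
apply_moves --pt "0 0 -0.015 0 -1" --pt "0 0 -0.045 0 -1" --pt "0 0 -0.085 0 -1" --pt "0 0 -0.095 0 -1"

```text
time_s: 9.3
ee_pos: [537.8, -233.3, 127.4]
ee_rot: [179.6, 0.0, 66.2]
force: [1.0, -0.1, -1.8]
gripper_width: 17.5
gripper_force: 20.0
```

```bash
python3 -c "
from h import *
print(env.state()['gripper_width']);d(559,191.5,125,150.4)"
```

```text
17.475018599427173
[0.397, -0.152, 0.002, -1.469]
```

Call:
apply_moves --pt "0.025 -0.01 0 -0.1 -1" --pt "0.065 -0.025 0 -0.24 -1" --pt "0.105 -0.04 0 -0.38 -1" --pt "0.145 -0.056 0 -0.52 -1" --pt "0.185 -0.071 0 -0.66 -1"

```text
time_s: 9.8
ee_pos: [544.2, -32.8, 122.4]
ee_rot: [-179.9, -0.0, 104.3]
force: [1.4, 0.5, -1.7]
gripper_width: 17.6
gripper_force: 20.0
```

```bash
python3 -c "
from h import *
d(559,191.5,125,150.4)"
```

```text
[0.214, 0.07, -0.003, -0.804]
```

Call:
apply_moves --pt "0.043 0.014 0 -0.15 -1" --pt "0.086 0.028 0 -0.3 -1" --pt "0.129 0.042 0 -0.45 -1" --pt "0.172 0.056 0 -0.6 -1" --pt "0.21 0.068 0 -0.74 -1"

```text
time_s: 10.3
ee_pos: [559.5, 187.9, 122.2]
ee_rot: [-179.9, -0.1, 146.8]
force: [-0.1, 0.7, -2.1]
gripper_width: 17.4
gripper_force: 20.0
```

Call:
apply_moves --pt "0 0 0 0 -1" --pt "0 0 0 -0.01 -1"

```text
time_s: 10.5
ee_pos: [559.4, 186.2, 122.2]
ee_rot: [-179.9, -0.1, 147.1]
force: [0.1, -0.0, -1.7]
gripper_width: 17.7
gripper_force: 20.0
```

```bash
python3 -c "
from h import *
print(env.state()['ee_pos']);d(559,191.5,44,150.4)"
```

```text
[559.35322112 186.2393186  122.21844913]
[0.003, 0.004, 0.078, -0.057]
```

Call:
apply_moves --pt "0.003 0.004 0 -0.057 -1" --pt "0.003 0.004 0.03 -0.057 -1" --pt "0.003 0.004 0.06 -0.057 -1" --pt "0.003 0.004 0.073 -0.057 -1" --pt "0.003 0.004 0.078 -0.057 -1"

```text
time_s: 11.0
ee_pos: [558.8, 189.3, 44.0]
ee_rot: [-179.8, -0.1, 150.2]
force: [0.9, -0.3, -0.7]
gripper_width: 17.4
gripper_force: 20.0
```

Call:
apply_moves --pt "0 0 0.003 0 -1" --pt "0 0 0.007 0 -1" --pt "0 0 0.011 0 -1" --pt "0 0 0.013 0 -1" --pt "0 0 0.013 0 -1"

```text
time_s: 11.5
ee_pos: [559.9, 190.9, 32.9]
ee_rot: [180.0, 0.0, 150.3]
force: [-0.9, 0.4, -2.1]
gripper_width: 17.8
gripper_force: 20.0
```

Call:
apply_moves --pt "0 0 0.002 0 -1" --pt "0 0 0.0035 0 -1" --pt "0 0 0.0035 0 -1"

```text
time_s: 11.8
ee_pos: [560.0, 190.9, 29.3]
ee_rot: [180.0, 0.0, 150.3]
force: [-0.0, -0.3, -1.6]
gripper_width: 17.7
gripper_force: 20.0
```

Call:
apply_moves --pt "0 0 0 0 -0.6" --pt "0 0 0 0 -0.4" --pt "0 0 0 0 0" --pt "0 0 0 0 0.3" --pt "0 0 0 0 0.3"

```text
time_s: 12.3
ee_pos: [560.0, 190.8, 29.4]
ee_rot: [180.0, 0.0, 150.3]
force: [-0.2, -0.3, -0.1]
gripper_width: 47.8
gripper_force: 0.0
```

Call:
apply_moves --pt "0 0 -0.02 0 0.3" --pt "0 0 -0.05 0 0.3" --pt "0 0 -0.095 0 0.3" --pt "0 0 -0.1 0 0.3"

```text
time_s: 12.7
ee_pos: [563.3, 191.9, 134.9]
ee_rot: [179.5, 0.4, 150.3]
force: [1.3, 0.2, -0.3]
gripper_width: 59.1
gripper_force: 0.0
```

```bash
python3 -c "
from h import *
s=env.state(); print(s['ee_pos']); d(558.5,-180.7,128,66.1)"
```

```text
[563.25734325 191.89135819 134.88476504]
[-0.181, -0.326, 0.007, 1.469]
```

Call:
apply_moves --pt "-0.018 -0.033 0 0.14 0.3" --pt "-0.036 -0.066 0 0.28 0.3" --pt "-0.056 -0.1 0 0.42 0.3" --pt "-0.076 -0.135 0 0.56 0.3" --pt "-0.096 -0.17 0 0.7 0.3"

```text
time_s: 13.2
ee_pos: [558.6, -5.9, 128.9]
ee_rot: [-180.0, -0.0, 109.9]
force: [-0.2, 0.5, 0.1]
gripper_width: 59.3
gripper_force: 0.0
```

```bash
python3 -c "
from h import *
d(558.5,-180.7,128,66.1)"
```

```text
[-0.164, -0.059, 0.001, 0.764]
```

Call:
apply_moves --pt "-0.04 -0.015 0 0.15 0.3" --pt "-0.08 -0.03 0 0.3 0.3" --pt "-0.12 -0.045 0 0.45 0.3" --pt "-0.158 -0.058 0 0.6 0.3" --pt "-0.158 -0.058 0 0.75 0.3"

```text
time_s: 13.7
ee_pos: [558.9, -177.4, 128.7]
ee_rot: [179.9, 0.1, 66.6]
force: [-0.1, 0.5, -0.8]
gripper_width: 59.1
gripper_force: 0.0
```

Call:
apply_moves --pt "0 0 0 0 0.3" --pt "0 0 0 0 0.3"

```text
time_s: 13.9
ee_pos: [558.7, -172.4, 128.8]
ee_rot: [-179.9, -0.0, 67.4]
force: [0.9, 0.5, -0.2]
gripper_width: 59.3
gripper_force: 0.0
```

```bash
python3 -c "
from h import *
s=env.state(); print(s['ee_pos'],s['ee_rot']); d(557.8,-180.7,28.5,66.1)"
```

```text
[ 558.67469637 -172.35381157  128.82029706] [-1.79942723e+02 -3.02842926e-03  6.73798422e+01]
[-0.008, 0.002, 0.1, 0.022]
```

Call:
apply_moves --pt "-0.008 0.002 0.01 0.022 0.3" --pt "-0.008 0.002 0.045 0.022 0.3" --pt "-0.008 0.002 0.085 0.022 0.3" --pt "-0.008 0.002 0.1 0.022 0.3" --pt "-0.008 0.002 0.1 0.022 0.3"

```text
time_s: 14.4
ee_pos: [555.4, -179.6, 26.0]
ee_rot: [-179.6, 0.0, 66.0]
force: [-0.1, 1.0, 0.9]
gripper_width: 59.2
gripper_force: 0.0
```

Call:
apply_moves --pt "0 0 0 0 -0.5" --pt "0 0 0 0 -1" --pt "0 0 0 0 -1" --pt "0 0 0 0 -1" --pt "0 0 0 0 -1"

```text
time_s: 14.9
ee_pos: [558.0, -180.9, 30.0]
ee_rot: [179.9, 0.0, 65.9]
force: [-1.3, 0.4, 1.0]
gripper_width: 21.9
gripper_force: 0.7
```

Call:
apply_moves --pt "0 0 0 0 -1" --pt "0 0 0 0 -1" --pt "0 0 0 0 -1"

```text
time_s: 15.2
ee_pos: [558.0, -180.9, 29.9]
ee_rot: [180.0, -0.0, 65.9]
force: [-1.9, 0.4, 5.3]
gripper_width: 21.5
gripper_force: 20.0
```

Call:
apply_moves --pt "0 0 -0.015 0 -1" --pt "0 0 -0.045 0 -1" --pt "0 0 -0.085 0 -1" --pt "0 0 -0.095 0 -1"

```text
time_s: 15.6
ee_pos: [560.1, -181.7, 128.0]
ee_rot: [179.6, -0.0, 65.9]
force: [-0.7, -0.1, -0.3]
gripper_width: 21.7
gripper_force: 20.0
```

```bash
python3 -c "
from h import *
print(env.state()['gripper_width']);d(506.9,221,125,150.4)"
```

```text
21.68041164208673
[0.346, -0.213, 0.003, -1.474]
```

Call:
apply_moves --pt "0.022 -0.014 0 -0.1 -1" --pt "0.058 -0.036 0 -0.24 -1" --pt "0.094 -0.058 0 -0.38 -1" --pt "0.13 -0.08 0 -0.52 -1" --pt "0.166 -0.102 0 -0.66 -1"

```text
time_s: 16.1
ee_pos: [531.3, 13.7, 123.1]
ee_rot: [-179.9, -0.0, 104.1]
force: [0.7, 0.9, -0.6]
gripper_width: 21.5
gripper_force: 20.0
```

```bash
python3 -c "
from h import *
d(506.9,221,125,150.4)"
```

```text
[0.207, 0.027, -0.002, -0.809]
```

Call:
apply_moves --pt "0.043 0.006 0 -0.15 -1" --pt "0.086 0.012 0 -0.3 -1" --pt "0.129 0.017 0 -0.45 -1" --pt "0.172 0.023 0 -0.6 -1" --pt "0.204 0.027 0 -0.75 -1"

```text
time_s: 16.6
ee_pos: [509.0, 219.1, 123.0]
ee_rot: [-179.9, -0.1, 147.2]
force: [0.4, 0.1, -0.9]
gripper_width: 21.9
gripper_force: 20.0
```

Call:
apply_moves --pt "0 0 0 0 -1" --pt "0 0 0 -0.01 -1"

```text
time_s: 16.8
ee_pos: [509.3, 216.9, 123.1]
ee_rot: [-179.9, -0.0, 147.4]
force: [0.5, 0.5, 0.1]
gripper_width: 21.9
gripper_force: 20.0
```

```bash
python3 -c "
from h import *
print(env.state()['ee_pos']);d(506.9,221,44,150.4)"
```

```text
[509.32645712 216.9302892  123.11790608]
[0.004, 0.002, 0.079, -0.053]
```

Call:
apply_moves --pt "0.004 0.003 0 -0.053 -1" --pt "0.004 0.003 0.03 -0.053 -1" --pt "0.004 0.003 0.06 -0.053 -1" --pt "0.004 0.003 0.074 -0.053 -1" --pt "0.004 0.003 0.079 -0.053 -1"

```text
time_s: 17.3
ee_pos: [507.1, 219.4, 43.1]
ee_rot: [-179.8, -0.1, 150.2]
force: [-0.0, 0.3, -1.1]
gripper_width: 21.4
gripper_force: 20.0
```

Call:
apply_moves --pt "0 0 0.003 0 -1" --pt "0 0 0.007 0 -1" --pt "0 0 0.011 0 -1" --pt "0 0 0.013 0 -1" --pt "0 0 0.013 0 -1"

```text
time_s: 17.8
ee_pos: [508.3, 221.5, 32.3]
ee_rot: [-180.0, 0.0, 150.3]
force: [0.1, -0.1, -0.5]
gripper_width: 21.5
gripper_force: 20.0
```

Call:
apply_moves --pt "0 0 0.001 0 -1" --pt "0 0 0.0025 0 -1" --pt "0 0 0.0025 0 -1"

```text
time_s: 18.1
ee_pos: [508.5, 221.7, 29.9]
ee_rot: [180.0, 0.0, 150.3]
force: [-0.5, 0.2, 0.3]
gripper_width: 21.7
gripper_force: 20.0
```

Call:
apply_moves --pt "0 0 0 0 -0.5" --pt "0 0 0 0 -0.3" --pt "0 0 0 0 0" --pt "0 0 0 0 0.3" --pt "0 0 0 0 0.3"

```text
time_s: 18.6
ee_pos: [508.4, 221.5, 29.8]
ee_rot: [-180.0, 0.0, 150.3]
force: [0.4, -0.4, 0.3]
gripper_width: 51.7
gripper_force: 0.0
```

Call:
apply_moves --pt "0 0 -0.02 0 0.3" --pt "0 0 -0.05 0 0.3" --pt "0 0 -0.095 0 0.3" --pt "0 0 -0.1 0 0.3"

```text
time_s: 19.0
ee_pos: [511.5, 222.9, 135.1]
ee_rot: [179.5, 0.4, 150.3]
force: [0.2, 0.1, 0.6]
gripper_width: 59.1
gripper_force: 0.0
```

```bash
python3 -c "
from h import *
s=env.state(); print(s['ee_pos']); d(582.8,-125,128,66.1)"
```

```text
[511.52843827 222.90564741 135.06742016]
[-0.234, -0.267, 0.007, 1.47]
```

Call:
apply_moves --pt "-0.025 -0.028 0 0.14 0.3" --pt "-0.05 -0.056 0 0.28 0.3" --pt "-0.075 -0.085 0 0.42 0.3" --pt "-0.1 -0.114 0 0.56 0.3" --pt "-0.125 -0.143 0 0.7 0.3"

```text
time_s: 19.5
ee_pos: [546.0, 34.0, 129.3]
ee_rot: [-180.0, -0.0, 109.9]
force: [1.0, 0.2, 0.2]
gripper_width: 59.2
gripper_force: 0.0
```

```bash
python3 -c "
from h import *
d(582.8,-125,128,66.1)"
```

```text
[-0.162, -0.019, 0.001, 0.765]
```

Call:
apply_moves --pt "-0.04 -0.005 0 0.15 0.3" --pt "-0.08 -0.01 0 0.3 0.3" --pt "-0.12 -0.014 0 0.45 0.3" --pt "-0.156 -0.019 0 0.6 0.3" --pt "-0.156 -0.019 0 0.75 0.3"

```text
time_s: 20.0
ee_pos: [583.0, -121.8, 129.0]
ee_rot: [179.9, 0.1, 66.7]
force: [-0.1, 0.5, 0.1]
gripper_width: 59.2
gripper_force: 0.0
```

Call:
apply_moves --pt "0 0 0 0 0.3" --pt "0 0 0 0 0.3"

```text
time_s: 20.2
ee_pos: [581.8, -117.2, 129.3]
ee_rot: [-179.9, 0.0, 67.4]
force: [1.2, -0.1, 0.3]
gripper_width: 59.6
gripper_force: 0.0
```

```bash
python3 -c "
from h import *
s=env.state(); print(s['ee_pos'],s['ee_rot']); d(582.6,-125,28.5,66.1)"
```

```text
[ 581.82403174 -117.19461439  129.25467889] [-1.79936075e+02  6.55839071e-03  6.74408140e+01]
[-0.007, 0.004, 0.101, 0.023]
```

Call:
apply_moves --pt "-0.007 0.003 0.01 0.023 0.3" --pt "-0.007 0.003 0.045 0.023 0.3" --pt "-0.007 0.003 0.085 0.023 0.3" --pt "-0.007 0.003 0.1 0.023 0.3" --pt "-0.007 0.003 0.1 0.023 0.3"

```text
time_s: 20.7
ee_pos: [579.8, -124.2, 26.5]
ee_rot: [-179.6, 0.1, 66.0]
force: [-0.6, 0.4, -0.8]
gripper_width: 59.1
gripper_force: 0.0
```

Call:
apply_moves --pt "0 0 0 0 -0.5" --pt "0 0 0 0 -1" --pt "0 0 0 0 -1" --pt "0 0 0 0 -1" --pt "0 0 0 0 -1"

```text
time_s: 21.2
ee_pos: [582.6, -125.2, 30.6]
ee_rot: [179.9, -0.0, 65.9]
force: [-0.0, 0.1, 2.9]
gripper_width: 24.4
gripper_force: 20.0
```

Call:
apply_moves --pt "0 0 0 0 -1" --pt "0 0 0 0 -1"

```text
time_s: 21.4
ee_pos: [582.6, -125.1, 30.5]
ee_rot: [180.0, -0.0, 65.9]
force: [-1.9, 2.4, 5.8]
gripper_width: 24.3
gripper_force: 20.0
```

Call:
apply_moves --pt "0 0 -0.015 0 -1" --pt "0 0 -0.045 0 -1" --pt "0 0 -0.085 0 -1" --pt "0 0 -0.095 0 -1"

```text
time_s: 21.8
ee_pos: [584.8, -125.8, 128.8]
ee_rot: [179.6, -0.1, 65.9]
force: [0.7, -1.5, -0.7]
gripper_width: 24.4
gripper_force: 20.0
```

```bash
python3 -c "
from h import *
print(env.state()['gripper_width']);d(454.7,250.7,125,150.4)"
```

```text
24.40967338818325
[0.291, -0.272, 0.004, -1.474]
```

Release height for the flange is 30.5.

Call:
apply_moves --pt "0.018 -0.017 0 -0.1 -1" --pt "0.048 -0.045 0 -0.24 -1" --pt "0.078 -0.073 0 -0.38 -1" --pt "0.108 -0.101 0 -0.52 -1" --pt "0.138 -0.129 0 -0.66 -1"

```text
time_s: 22.3
ee_pos: [519.7, 54.7, 123.8]
ee_rot: [-179.9, -0.0, 104.1]
force: [-0.2, -0.1, -0.8]
gripper_width: 24.7
gripper_force: 20.0
```

```bash
python3 -c "
from h import *
d(454.7,250.7,125,150.4)"
```

```text
[0.206, -0.015, -0.001, -0.809]
```

Call:
apply_moves --pt "0.043 -0.003 0 -0.15 -1" --pt "0.086 -0.006 0 -0.3 -1" --pt "0.129 -0.009 0 -0.45 -1" --pt "0.172 -0.012 0 -0.6 -1" --pt "0.203 -0.015 0 -0.75 -1"

```text
time_s: 22.8
ee_pos: [456.7, 249.1, 123.9]
ee_rot: [-180.0, -0.0, 147.2]
force: [0.2, -0.7, -1.0]
gripper_width: 24.7
gripper_force: 20.0
```

Call:
apply_moves --pt "0 0 0 0 -1" --pt "0 0 0 -0.01 -1"

```text
time_s: 23.0
ee_pos: [457.4, 247.1, 123.9]
ee_rot: [-179.9, -0.0, 147.4]
force: [0.3, -0.7, -0.6]
gripper_width: 24.7
gripper_force: 20.0
```

```bash
python3 -c "
from h import *
print(env.state()['ee_pos']);d(454.7,250.7,44,150.4)"
```

```text
[457.41874491 247.10328142 123.94682112]
[0.004, 0.002, 0.08, -0.053]
```

Call:
apply_moves --pt "0.004 0.002 0 -0.053 -1" --pt "0.004 0.002 0.03 -0.053 -1" --pt "0.004 0.002 0.06 -0.053 -1" --pt "0.004 0.002 0.074 -0.053 -1" --pt "0.004 0.002 0.08 -0.053 -1"

```text
time_s: 23.5
ee_pos: [455.0, 248.9, 42.9]
ee_rot: [-179.8, -0.1, 150.2]
force: [0.3, -0.7, -0.6]
gripper_width: 24.4
gripper_force: 20.0
```

Call:
apply_moves --pt "0 0 0.003 0 -1" --pt "0 0 0.007 0 -1" --pt "0 0 0.01 0 -1" --pt "0 0 0.012 0 -1" --pt "0 0 0.012 0 -1"

```text
time_s: 24.0
ee_pos: [455.8, 251.0, 32.9]
ee_rot: [180.0, 0.0, 150.3]
force: [0.3, 0.2, -1.2]
gripper_width: 24.4
gripper_force: 20.0
```

Call:
apply_moves --pt "0 0 0.001 0 -1" --pt "0 0 0.0025 0 -1" --pt "0 0 0.0025 0 -1"

```text
time_s: 24.3
ee_pos: [455.9, 251.1, 30.6]
ee_rot: [180.0, 0.0, 150.3]
force: [-0.8, -0.6, 1.5]
gripper_width: 24.4
gripper_force: 20.0
```

Call:
apply_moves --pt "0 0 0 0 -0.4" --pt "0 0 0 0 -0.2" --pt "0 0 0 0 0" --pt "0 0 0 0 0.3" --pt "0 0 0 0 0.3"

```text
time_s: 24.8
ee_pos: [455.7, 250.9, 30.2]
ee_rot: [-180.0, 0.0, 150.3]
force: [0.3, -1.0, 0.5]
gripper_width: 56.5
gripper_force: 0.0
```

Call:
apply_moves --pt "0 0 -0.02 0 0.3" --pt "0 0 -0.05 0 0.3" --pt "0 0 -0.095 0 0.3" --pt "0 0 -0.14 0 0.3" --pt "0 0 -0.15 0 0.3"

```text
time_s: 25.3
ee_pos: [458.3, 252.3, 185.5]
ee_rot: [179.5, 0.3, 150.3]
force: [0.3, 0.1, -0.7]
gripper_width: 59.4
gripper_force: 0.0
```

Call:
apply_moves --pt "0 -0.05 0 0 0.3" --pt "0 -0.1 0 0 0.3" --pt "0 -0.14 0 0 0.3" --pt "0 -0.14 0 0 0.3" --pt "0 -0.14 0 0 0.3"

```text
time_s: 25.8
ee_pos: [386.3, 129.0, 180.1]
ee_rot: [180.0, 0.0, 150.2]
force: [0.6, 0.0, -0.3]
gripper_width: 59.5
gripper_force: 0.0
```

```bash
python3 -c "
from h import *
print(env.state()['ee_pos']); a=grab('top','t2.png'); b=grab('scene','s2.png')
cv2.imwrite('pics/end.png',np.hstack([cv2.resize(a[105:235,85:215],(390,390)),cv2.resize(b[110:240,280:410],(390,390))]))"
```

```text
[386.28257438 128.99100192 180.14177219]
```

View pics/end.png

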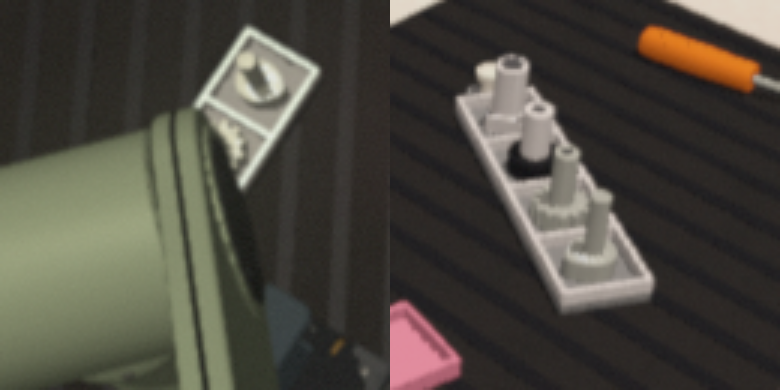

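The scene crop shows flange, pulley, gear and cam standing upright, in that order from the grey knob. Each is in its own place, and the gripper is clear of them.

```bash
python3 -c "
from h import *
print(env.job_done())"
```

```text
the job is handed in; nothing more can be done
None
```

I moved all four parts to the grey assembly rack in reverse order (flange, pulley, gear, cam from its knob) and handed the job in at about 26 s; the last picture shows all four upright and released, but no verdict came back.

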